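Fetch the tester from its case behind the cans

TASK

Three containers (spray can, square tin, jar) stand in the way of the tester stuck in the black case. First move all three, standing upright, onto the rubber mat without disturbing the tester; then pull the tester straight out of its slot (it sits snugly) and lay it flat in the cardboard lot tray without dropping it. Only then put each container back upright on the very spot where it stood at the start, leaving the extinguisher and the tape roll alone and tipping nothing over.

Things in the scene. Friction and masses are not known exactly. Their poses are not given: they have to be found in the camera images.
- spray: Spray can, loose, 0.22 kg: aluminium cylinder 46 mm in diameter with a wide black band, side wall 95 mm high, then a cone and a narrow 33 mm black cap, 118 mm high overall. Origin: centre of its underside, z up its axis. It starts on one of three spots by the case (see case), drawn anew each time.
- tin: Square tin, loose, 0.30 kg: 44 x 44 mm, side walls 90 mm high, with a small 24 mm black screw cap on top, 103 mm high overall. Origin: centre of its underside, x and y square to its sides. It starts on one of the three spots. Which way it is turned when put down does not matter.
- jar: Jar, loose, 0.28 kg: white cylinder 56 mm in diameter, 80 mm high, with a grey lid 58 mm in diameter and 18 mm thick, 98 mm high overall. Origin: centre of its underside. It starts on one of the three spots.
- tester: Hand-held tester, loose, 0.12 kg: grey bar 130 mm long (its x), 26 mm wide (y), 34 mm high (z), with a black inlay on top of the near end. Origin: centre of its underside. At the start it lies level in the slot of the case, x along the slot, underside 16 mm above the bench, its near 55 mm (-x end) sticking out of the case's front towards the robot. Grip this end by its sides from above.
- case: Black case, fixed, 110 (x) x 150 (y) x 66 mm high, origin at the centre of its underside. In the middle of its front (-x face) a slot, 29 mm wide, 80 mm deep, floor 16 mm up, closed on top; a spring pad grips the tester: 5 to 12 N pull it out along the case's -x, free after 75 mm. The containers start, in the case's frame, within 5 mm of (-100, 56), (-100, -56) and (-167, 0) mm.
- mat: Side area: black rubber mat, fixed flat on the bench, 260 mm (x) by 130 mm (y), 3 mm thick, origin at the centre of its underside. It lies to the left or the right of the case. The three containers fit in a row along its x, 85 mm apart.
- lot_tray: Shallow cardboard tray, fixed: 200 mm (x) by 120 mm (y) outside, walls 4 mm thick and 22 mm high, floor 4 mm thick, origin at the centre of its underside. It lies on the other side of the case than the mat. The tester fits in lengthwise, either way round.
- extinguisher: Bystander: small red fire extinguisher, loose, 66 mm in diameter, 160 mm high, beyond the work to the left. Origin: centre of its underside. Leave it alone.
- tape_roll: Bystander: paper-coloured roll of tape, loose, lying flat, 90 mm in diameter, 40 mm high, beyond the work to the right. Origin: centre of its underside. Leave it alone.
Things that resemble listed ones, but are neither listed nor needed, are in the scene too. What is shaped like the tin but blue is not meant.

How it is judged:
By the outcome, as a careful person would: the job done as asked, in the order asked, and still so for the second after the job is handed in, with the robot touching nothing.
It also fails if it takes over 131 s, if anything falls off the work surface, if the arm or the gripper's body presses on something with over 40 N, if the wrist force passes 120 N, or if a joint passes its speed limit or range.

ROBOT

A 6-joint arm with a two-finger parallel gripper is mounted at the origin on the work surface. World frame = base frame: x ahead of the robot, y to its left, z up, the work surface at z = 0. Lengths are in m, angles in degrees, forces in N, time in s.
With the tool pointing down it reaches from about 0.4 to 0.825 m from the base axis. Payload 7 kg.
Tool frame: the origin (TCP) lies midway between the tips of the shut fingers; the grasp point (between the pads) lies 19 mm behind it; z points along the fingers, y is the line along which they close (so a half turn about z gives the same grasp; the last joint's range is limited). The gripper opens to 88 mm and grips with 3 to 60 N. Pads are 19 mm wide; open, the fingers measure 130 mm over their backs; the gripper's body (78 mm by 193 mm) begins 47 mm behind the grasp point.
Start: joints at [-54.311, 20.546, 0.682, 0, -70.136, -16.507], TCP at [0.222, -0.638, 0.227] pointing down, gripper open.
Joint ranges: [-176.03, 176.03], [-82.01, 121.73], [-58.28, 71.71], [-173.87, 95.51], [-174.79, -0.11], [-173.66, 173.66]. Speed limits (degrees/s): [136.94, 136.94, 172.46, 180, 180, 180].

INTERFACE

Orientations are given as a 3x3 rotation matrix whose columns are the frame's x, y, z axes.
In Python, from rig import robot gives the robot as it stands. Calls block until the motion is done:
- robot.goto(position, orientation): joint-space move of the TCP to a pose.
- robot.servo_line(position, ori=None, speed=0.15): straight line of the TCP; ori=None keeps the orientation; speed is the mean speed in m/s.
- robot.movej(angles): joint-space move.
- robot.move_gripper(opening): opening from 0.0 (shut) to 1.0 (fully open); the grip force is fixed at half the most; returns when the fingers have stopped.
- robot.dwell(seconds).
- robot.ik(position, orientation): joint angles nearest the present ones, or None.
- robot.grab_frame(name): name is "scene" or "top" or "wrist"; returns (picture, depth): 400x640x3 uint8, red, green, blue; 400x640 float32, m along the optical axis (not along the pixel's ray), 0 where there is no reading.
- robot.camera_info(name): a dict with "vfov" (degrees; the focal length in pixels is half the picture's height over the tangent of half this angle, whatever the lens; pixels are square), "cx", "cy" (the principal point, pixels), "k1" (the pictures are not rectified: a ray, as slopes to the right and down, at radius r is drawn at 1 + k1 r^2 times it, then the intrinsics apply), "view" (4x4, takes a point from world to camera coordinates); the wrist camera has in their place "T_tool_cam" (4x4, takes a point from camera to tool coordinates, whose origin is the TCP and whose axes are the flange's). Camera axes: x right, y down, z forward; pixel columns grow to the right and rows downward; lengths in m; the calibration is good to about 2 mm. A picture is of the moment at which its call begins: read the wrist's pose just before it. camera_info takes no time and is no camera call.
A pose or a line that the arm cannot do raises robot.Unreachable and nothing moves.
- robot.job_done(): hands the job in; it is judged then, once.
Readings, each from a call of its own:
- robot.read_t(): time.
- robot.read_qpos(): joint angles.
- robot.read_qvel(): joint speeds.
- robot.read_effort(): joint torques, N m.
- robot.read_position(): TCP position.
- robot.read_tcp_rot(): TCP orientation.
- robot.read_force(): force on the tool from outside, world axes, zero at the start.
- robot.read_ft_torque(): the same for the moment, N m.
- robot.read_grip_width(): opening from 0.0 (shut) to 1.0 (fully open).
- robot.read_finger_force(): force on a finger pad.
Only numpy, scipy, OpenCV 4.12 (cv2) and the standard library are available. Lean on these libraries where they do the work, as an engineer would, in place of code of your own. Each camera call takes 0.05 s, during which the arm holds its last target. There are 200 camera calls.

## Working session

There is one attempt and no reset: what is moved stays moved. The work goes in short steps, each a Python script; the robot and the scene stay as the last script left them, time stands still between calls to the robot, and variables do not carry over. Pictures are saved under pics/ and viewed, at most 14 in all, crops included, and the job is handed in when it is done.

```bash
ls; mkdir -p pics; cat > h.py <<'E'
import numpy as np, cv2
from rig import robot
def K(c): f=200/np.tan(np.radians(c["vfov"]/2)); return f
def cloud(name, pose=None):
    """picture, world XYZ per pixel (from depth)"""
    if name=="wrist":
        p=np.array(robot.read_position()); R=np.array(robot.read_tcp_rot())
    im,d=robot.grab_frame(name); c=robot.camera_info(name)
    f=K(c); Km=np.array([[f,0,c["cx"]],[0,f,c["cy"]],[0,0,1.]])
    v,u=np.mgrid[0:400,0:640]
    pts=np.stack([u.ravel(),v.ravel()],1).astype(np.float64)[:,None]
    s=cv2.undistortPoints(pts,Km,np.array([c["k1"],0,0,0.])).reshape(400,640,2)
    P=np.dstack([s*d[...,None],d])
    if name=="wrist":
        T=np.eye(4);T[:3,:3]=R;T[:3,3]=p;M=T@np.array(c["T_tool_cam"])
    else: M=np.linalg.inv(np.array(c["view"]))
    W=P@M[:3,:3].T+M[:3,3]; W[d==0]=np.nan
    return im,W
def save(im,n): cv2.imwrite("pics/"+n,cv2.cvtColor(im,cv2.COLOR_RGB2BGR))
E
python3 - <<'E'
from h import *
for n in("top","scene"):
    im,W=cloud(n); save(im,n+"0.png"); np.savez("/tmp/%s.npz"%n,im=im,W=W)
    c=robot.camera_info(n); print(n,c["vfov"],c["k1"],np.round(np.linalg.inv(c["view"]),3).tolist())
E
```

```text
pics
top 44.080752091946906 0.01724697045061418 [[0.003, -0.992, 0.123, 0.513], [-1.0, -0.004, -0.009, 0.0], [0.009, -0.123, -0.992, 1.102], [0.0, 0.0, 0.0, 1.0]]
scene 56.13842361863479 -0.019109918877811785 [[0.672, 0.417, -0.612, 1.137], [0.74, -0.359, 0.569, -0.469], [0.017, -0.835, -0.55, 0.494], [0.0, 0.0, 0.0, 1.0]]
```

View pics/top0.png

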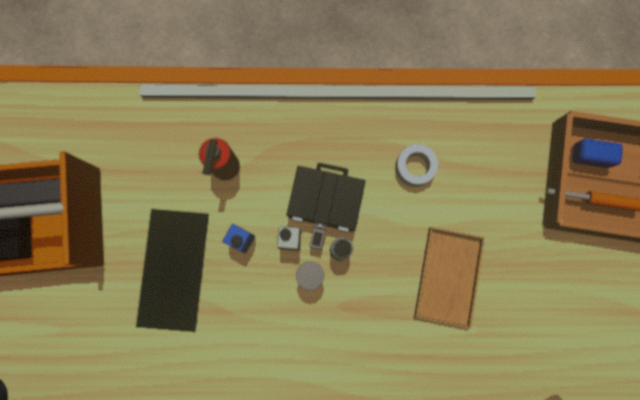

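View pics/scene0.png

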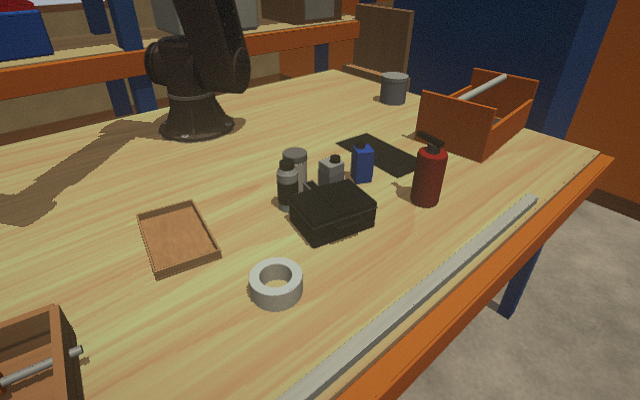

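Top view: tin (289,238), tester (318,237), spray (341,249), jar (310,275), case (327,198), mat (172,270) on the left, tray (448,278) on the right. The blue decoy is at (238,238), extinguisher (214,155), tape (417,165). Measuring these from depth.

```bash
python3 - <<'E'
from h import *
D=np.load("/tmp/top.npz");im,W=D["im"],D["W"];Z=W[...,2]
print("table z",np.nanmedian(Z[330:390,250:400]), np.nanstd(Z[330:390,250:400]))
def blob(n,u,v,r,lo,hi):
    m=np.zeros(Z.shape,np.uint8); m[v-r:v+r+1,u-r:u+r+1]=1; m&=((Z>lo)&(Z<hi)).astype(np.uint8)
    _,l=cv2.connectedComponents(m); 
    k=np.bincount(l[l>0]).argmax(); P=W[l==k]
    rc=cv2.minAreaRect((P[:,:2]*1000).astype(np.float32)); c,rad=cv2.minEnclosingCircle((P[:,:2]*1000).astype(np.float32))
    print(n,len(P),"rect",np.round(rc[0],1),np.round(rc[1],1),round(rc[2],1),"circ",np.round(c,1),round(rad,1),"zmed",np.round(np.nanmedian(P[:,2]),4),np.round(np.nanpercentile(P[:,2],[5,95]),4))
blob("case",327,198,45,.055,.075)
blob("tin",289,238,18,.08,.12)
blob("jar",310,275,20,.085,.12)
blob("spray",341,249,16,.085,.13)
blob("sprcap",341,249,16,.108,.13)
blob("tester",318,237,14,.035,.06)
blob("ext",214,155,25,.05,.2)
blob("tape",417,165,28,.03,.05)
blob("blue",238,238,20,.08,.12)
g=cv2.cvtColor(im,cv2.COLOR_RGB2HSV)
def area(n,u0,u1,v0,v1,cond):
    m=np.zeros(Z.shape,np.uint8); m[v0:v1,u0:u1]=cond[v0:v1,u0:u1]
    cs=max(cv2.findContours(m,0,2)[0],key=cv2.contourArea)[:,0]
    P=W[cs[:,1],cs[:,0]]*1000;P=P[~np.isnan(P).any(1)]
    rc=cv2.minAreaRect(P[:,:2].astype(np.float32)); print(n,np.round(rc[0],1),np.round(rc[1],1),rc[2],"z",np.median(P[:,2]))
area("mat",130,215,200,340,g[...,2]<70)
area("tray",405,490,220,335,(g[...,0]<17)&(g[...,1]>90))
E
```

```text
table z -0.00036225479265183935 0.002037247271769398
case 3673 rect [669.5 -19.9] [151.1 117.7] 77.9 circ [671.5 -19.9] 91.6 zmed 0.0653 [0.0617 0.0684]
tin 462 rect [584.6  57.6] [44.  44.1] 86.1 circ [584.1  57.7] 29.1 zmed 0.09 [0.0863 0.1037]
jar 636 rect [506.7  12.9] [56.1 54.7] 0.6 circ [507.2  12.7] 28.7 zmed 0.0976 [0.0947 0.1003]
spray 389 rect [562.5 -52.1] [43.1 43. ] 0.0 circ [562.3 -52.2] 22.7 zmed 0.1148 [0.0934 0.1198]
sprcap 214 rect [562.2 -51.8] [31.1 31.2] 46.9 circ [562.5 -52.1] 16.4 zmed 0.1171 [0.1143 0.1201]
tester 324 rect [591.2  -8.9] [38.5 56.3] 75.9 circ [590.2 -10.6] 32.4 zmed 0.0498 [0.0464 0.0536]
ext 1135 rect [747.7 209.2] [64.5 76.1] 45.2 circ [744.3 207. ] 41.5 zmed 0.1298 [0.0664 0.1611]
tape 889 rect [ 752.5 -222.3] [87.  91.4] 45.3 circ [ 751.6 -222.6] 46.1 zmed 0.0392 [0.0344 0.0423]
blue 467 rect [584.8 164.4] [44.3 43.9] 62.7 circ [584.7 164.8] 29.3 zmed 0.0904 [0.086  0.1036]
mat [520.5 315.6] [127.  255.4] 85.29102325439453 z 3.0177515904075136
tray [ 503.4 -290.2] [117. 195.] 79.51054382324219 z 4.56132482255045
```

```bash
cat >> h.py <<'E'
def Rd(a):
    a=np.radians(a); y=np.array([np.cos(a),np.sin(a),0]); z=np.array([0,0,-1.]); return np.stack([np.cross(y,z),y,z],1)
def best(p,a):
    """tool-down orientation with closing line at a deg, half turn chosen by joint-6 margin"""
    c=[(robot.ik(p,Rd(b)),b) for b in(a,a+180)]; q0=np.array(robot.read_qpos())
    c=[(np.abs(np.array(q)-q0).max(),b) for q,b in c if q is not None]
    return Rd(min(c)[1])
def near(W,xy,r,lo,hi):
    P=W.reshape(-1,3); P=P[~np.isnan(P).any(1)]
    P=P[(np.hypot(P[:,0]-xy[0],P[:,1]-xy[1])<r)&(P[:,2]>lo)&(P[:,2]<hi)]
    if len(P)<20: return print("none",xy)
    Q=(P[:,:2]*1000).astype(np.float32)
    rc=cv2.minAreaRect(Q); c,rad=cv2.minEnclosingCircle(Q)
    return len(P),np.round(rc[0],1),np.round(rc[1],1),round(rc[2],1),np.round(c,1),round(rad,1),np.round(np.median(P[:,2])*1000,1)
E
python3 - <<'E'
from h import *
p=[.222,-.638,.36]
robot.servo_line(p,speed=.25)
v=[.50,0,.38]
robot.goto(v,best(v,78))
im,W=cloud("wrist"); save(im,"w1.png"); np.savez("/tmp/w1.npz",im=im,W=W)
print(robot.read_t(),robot.read_qpos(),np.round(robot.camera_info("wrist")["T_tool_cam"],3).tolist())
for n,xy,r,lo,hi in(("tin",(.585,.058),.035,.08,.094),("jar",(.507,.013),.035,.09,.104),("spraycap",(.562,-.052),.025,.11,.124),("tester",(.59,-.003),.034,.04,.056),("case",(.669,-.02),.1,.06,.072)):
    print(n,near(W,xy,r,lo,hi))
E
```

```text
3.3 [ 2.24897371e+01  2.82988876e-02 -5.22619833e+00  5.12252554e-03
 -8.47578382e+01  5.54313905e+01] [[-0.0, -0.953, -0.302, 0.083], [1.0, 0.0, -0.0, 0.001], [0.0, -0.302, 0.953, -0.158], [0.0, 0.0, 0.0, 1.0]]
tin (796, array([586.8,  55.1]), array([44.4, 44.6]), 85.4, array([586.4,  54.7]), 29.4, np.float64(89.6))
jar (1277, array([509.8,   9.9]), array([56.7, 55.3]), 78.9, array([508.8,  10. ]), 28.8, np.float64(97.7))
spraycap (528, array([564.2, -55.1]), array([32.3, 31.8]), 16.5, array([564.2, -55.1]), 16.4, np.float64(117.6))
tester (686, array([594. ,  -5.4]), array([25., 55.]), 77.8, array([594.1,  -4.9]), 29.7, np.float64(50.1))
case (7587, array([641.9, -16.6]), array([150.8, 131.9]), 78.1, array([657.8, -18.3]), 89.2, np.float64(65.6))
```

View pics/w1.png

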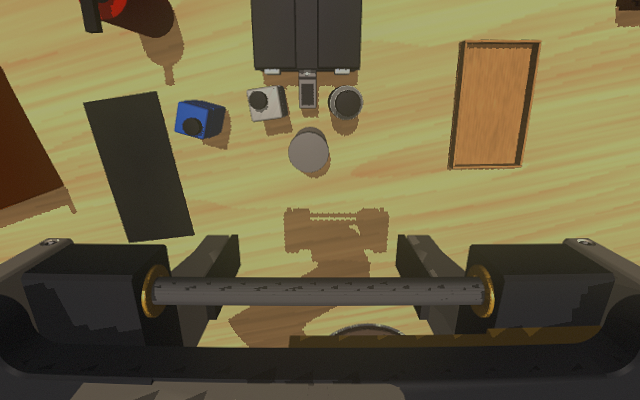

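The wrist view shows the tin (267,103), spray (345,102), jar (308,150), tester (307,90), mat (138,165) and tray (495,105). The wrist and top cameras differ by about 3 mm, so I'll take a second wrist view turned half round to cancel the mounting error.

```bash
python3 - <<'E'
from h import *
v=[.65,-.02,.38]
robot.goto(v,Rd(78+180) if robot.ik(v,Rd(258)) is not None and np.dot(np.array(robot.read_tcp_rot())[:,1],Rd(78)[:,1])>0 else Rd(78))
im,W=cloud("wrist"); save(im,"w2.png"); np.savez("/tmp/w2.npz",im=im,W=W)
print(robot.read_t(),np.round(robot.read_qpos(),1))
for n,xy,r,lo,hi in(("tin",(.585,.058),.035,.08,.094),("jar",(.507,.013),.035,.09,.104),("spraycap",(.562,-.052),.025,.11,.124),("tester",(.59,-.003),.034,.04,.056),("case",(.669,-.02),.1,.06,.072)):
    print(n,near(W,xy,r,lo,hi))
E
```

```text
5.9 [  15.4   15.2   12.6   -0.   -87.4 -117.4]
tin (816, array([586.7,  55.1]), array([44.5, 44.4]), 85.9, array([586.6,  55. ]), 29.8, np.float64(89.5))
jar (1689, array([509. ,   9.9]), array([57.5, 56.3]), 88.4, array([509.1,   9.8]), 29.2, np.float64(97.6))
spraycap (529, array([564.2, -55. ]), array([30.9, 32.2]), 77.8, array([564.4, -55.3]), 16.4, np.float64(117.6))
tester (673, array([594.5,  -6.5]), array([27. , 55.8]), 80.2, array([594.4,  -4.8]), 29.9, np.float64(50.1))
case (6834, array([652.4, -18.7]), array([150.2, 154. ]), 78.0, array([665.1, -21.1]), 96.9, np.float64(65.6))
```

```bash
cat >> h.py <<'E'
H=.215
def pick(xy,z,a,op=1.0):
    p=[*xy,H]; R=best(p,a)
    robot.goto(p,R); robot.move_gripper(op)
    robot.servo_line([*xy,z],speed=.17); robot.move_gripper(0)
    w,f=robot.read_grip_width(),robot.read_finger_force()
    robot.servo_line([*xy,z+.004],speed=.05); robot.servo_line([*xy,H],speed=.2)
    print("pick t %.1f w %.1f mm f %.1f after %.1f"%(robot.read_t(),w*88,f,robot.read_grip_width()*88), np.round(robot.read_force(),1))
def place(xy,z,a,op=1.0,up=H):
    p=[*xy,H]; R=best(p,a)
    robot.servo_line(p,R,speed=.28)
    robot.servo_line([*xy,z+.012],speed=.17); robot.servo_line([*xy,z],speed=.03)
    robot.dwell(.15); robot.move_gripper(op); robot.dwell(.1)
    robot.servo_line([*xy,up],speed=.2); print("placed t %.1f"%robot.read_t())
E
cat >> h.py <<'E'
mx=np.array([np.cos(np.radians(-4.7)),np.sin(np.radians(-4.7))]); M0=np.array([.5225,.3128]); MA=85.3
OBJ=dict(jar=((.5091,.0099),.045,78,1.0,tuple(M0-.085*mx)),spray=((.5643,-.0551),.061,-57,1.0,tuple(M0)),tin=((.5866,.0551),.060,85.7,.73,tuple(M0+.085*mx)))
E
python3 - <<'E'
from h import *
o=OBJ["jar"]; pick(o[0],o[1],o[2],o[3]); place(o[4],o[1]+.004,MA); print(np.round(robot.read_qpos(),0))
E
```

```text
pick t 10.0 w 57.3 mm f 30.0 after 57.6 [-0.2 -0.3 -3.5]
placed t 14.8
[  57.    9.  -17.   -0.  -64. -152.]
```

```bash
python3 - <<'E'
from h import *
for n in("spray","tin"):
    o=OBJ[n]; pick(o[0],o[1],o[2],o[3]); place(o[4],o[1]+.004,MA); print(np.round(robot.read_qpos(),0))
v=[.50,.0,.36]; robot.goto(v,best(v,78))
im,W=cloud("wrist"); save(im,"w3.png"); np.savez("/tmp/w3.npz",im=im,W=W)
print("tester",near(W,(.594,-.005),.05,.04,.056))
im,W=cloud("top"); save(im,"t3.png")
print("tester top",near(W,(.592,-.003),.05,.04,.056),robot.read_t())
for n in OBJ: print(n,near(W,OBJ[n][4],.035,.08,.13), OBJ[n][4])
E
```

```text
pick t 19.5 w 45.9 mm f 29.9 after 45.7 [ 0.9 -0.  -2.5]
placed t 24.5
[  49.   15.   -9.   -0.  -66. -144.]
pick t 28.9 w 43.8 mm f 29.9 after 44.4 [ 0.5  0.1 -3.6]
placed t 33.5
[  43.   21.    0.   -0.  -69. -138.]
tester (745, array([594. ,  -5.6]), array([90.6, 57.2]), 79.7, array([609.4,  -8.3]), 45.5, np.float64(49.8))
none (0.592, -0.003)
tester top None 34.9333
none (np.float64(0.43778582212046685), np.float64(0.3197647732335535))
jar None (np.float64(0.43778582212046685), np.float64(0.3197647732335535))
spray (456, array([521.1, 310.6]), array([39.8, 45.3]), 78.2, array([521.7, 313.2]), 23.2, np.float64(115.0)) (np.float64(0.5225), np.float64(0.3128))
tin (484, array([604.5, 306.6]), array([43.4, 44.2]), 84.5, array([603.8, 306.7]), 29.1, np.float64(93.3)) (np.float64(0.607214177879533), np.float64(0.30583522676644653))
```

View pics/w3.png

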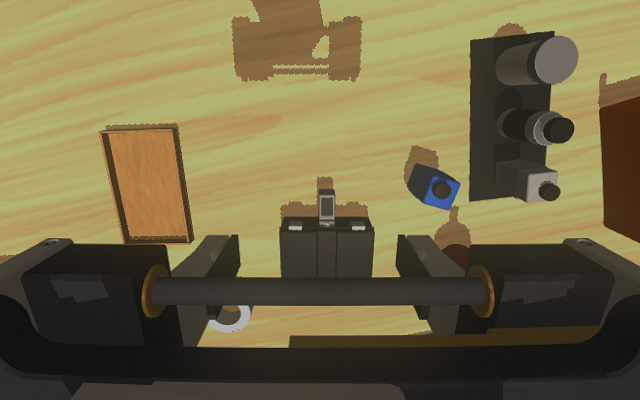

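View pics/t3.png

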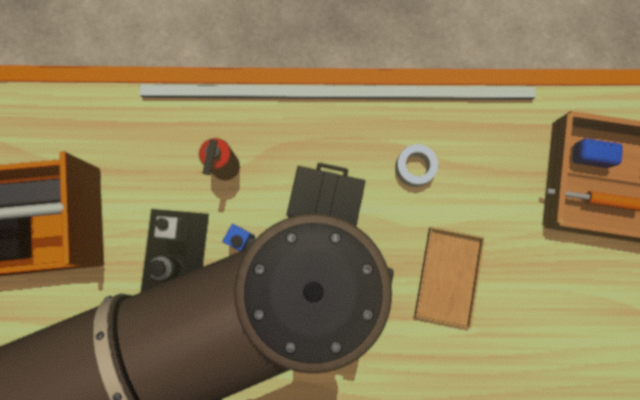

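All three stand on the mat: the jar (555,60), spray (550,130) and tin (540,185) in the wrist view, which shows the tester (326,205) still in its slot. Next I'll fit its axis.

```bash
python3 - <<'E'
from h import *
for k in "123":
    W=np.load("/tmp/w%s.npz"%k)["W"]
    print(k,"tester",near(W,(.590,-.004),.027,.044,.055))
    P=W.reshape(-1,3);P=P[(P[:,2]>.062)&(P[:,2]<.07)]
    # case frame coords about guess
    e=np.array([np.cos(np.radians(-12)),np.sin(np.radians(-12))]);n=np.array([-e[1],e[0]])
    q=P[:,:2]-[.669,-.02]; q=q[(abs(q)<.11).all(1)]; X,Y=q@e,q@n
    print(" case x",np.round(np.percentile(X,[.5,99.5])*1e3,1),"y",np.round(np.percentile(Y,[.3,99.7])*1e3,1))
    # front edge slope; tester y sides
    T=W.reshape(-1,3);T=T[(T[:,2]>.046)&(T[:,2]<.054)];t=T[:,:2]-[.669,-.02];u,w=t@e,t@n
    for lo,hi in((-.108,-.09),(-.085,-.065)):
        s=(u>lo)&(u<hi)&(abs(w)<.03); print("  tester y",np.round(np.percentile(w[s],[1,99])*1e3,1),s.sum())
    s=abs(w)<.012; s&=(u>-.13)&(u<-.05); print("  tester near end",np.round(np.percentile(u[s],[.5])*1e3,1))
    b=np.linspace(-.07,.07,15); fr=[np.percentile(X[abs(Y-c)<.005],2) if (abs(Y-c)<.005).sum()>20 else np.nan for c in b]; print("  front",np.round(np.array(fr)*1e3,1))
E
```

```text
1 tester (603, array([591.4,  -4.9]), array([25. , 49.7]), 77.8, array([590.7,  -4.8]), 26.4, np.float64(50.1))
 case x [-48.5  37.2] y [-76.8  71.9]
  tester y [-13.7  10.3] 168
  tester y [-13.8   9.9] 237
  tester near end [-103.8]
  front [-46.1 -46.1 -46.  -46.5 -46.  -46.  -46.1 -46.  -46.  -45.9 -98.7 -72.2
 -47.  -47.1 -47. ]
2 tester (595, array([591.8,  -6. ]), array([25.9, 49.6]), 78.2, array([590.7,  -5.2]), 26.3, np.float64(50.1))
 case x [-49.4  58.9] y [-76.5  71.9]
  tester y [-15.   10.3] 178
  tester y [-15.2  10.6] 244
  tester near end [-103.2]
  front [-46.4 -46.4 -46.5 -46.3 -47.5 -46.3 -46.3 -46.4 -46.4 -46.3 -94.3 -50.2
 -46.4 -46.4 -46.4]
3 tester (495, array([590.9,  -5.5]), array([24. , 50.7]), 78.5, array([590.3,  -5.5]), 26.6, np.float64(49.8))
 case x [-49.6  32. ] y [-76.6  72. ]
  tester y [-14.    9.5] 148
  tester y [-13.9   9.9] 190
  tester near end [-104.3]
  front [-48.7 -48.6 -49.  -48.6 -48.6 -48.8 -49.  -49.3 -48.9 -48.3 -49.2 -48.8
 -48.6 -48.8 -48.4]
```

```bash
cat >> h.py <<'E'
e=np.array([np.cos(np.radians(-12)),np.sin(np.radians(-12))]);n=np.array([-e[1],e[0]])
G=np.array([.669,-.02])-.074*e-.0021*n
ex=np.array([np.cos(np.radians(-10.5)),np.sin(np.radians(-10.5))]); TP=np.array([.5055,-.293])-.035*ex
E
python3 - <<'E'
from h import *
p=[*G,.12]; R=best(p,78); s=0 if R[1,1]>0 else 180
print(s,G,robot.ik([*TP,.12],Rd(79.5+s)))
robot.goto(p,R); robot.servo_line([*G,.019],speed=.1); robot.move_gripper(0)
print("w",robot.read_grip_width()*88,robot.read_force())
S=G-.01*e
robot.servo_line([*S,.019],speed=.03); print("pull F",np.round(robot.read_force(),1),robot.read_grip_width()*88)
S=G-.1*e
robot.servo_line([*S,.019],speed=.06); print("free F",np.round(robot.read_force(),1),robot.read_grip_width()*88)
robot.servo_line([*S,.15],speed=.12)
im,W=cloud("wrist"); save(im,"w4.png"); np.savez("/tmp/w4.npz",im=im,W=W)
im,W=cloud("scene"); save(im,"s4.png"); print(robot.read_t())
E
```

```text
0 [ 0.59618046 -0.00666864] [-10.96323811  14.44429185 -23.23054305   0.         -52.3251651
 -89.53676189]
w 26.18248127514784 [-0.22689261  1.76635665 -0.5637767 ]
pull F [ 1.  -0.1 -0.6] 26.096042001378237
free F [-1.1 -0.3 -1.3] 25.980870806617126
41.575
```

View pics/w4.png

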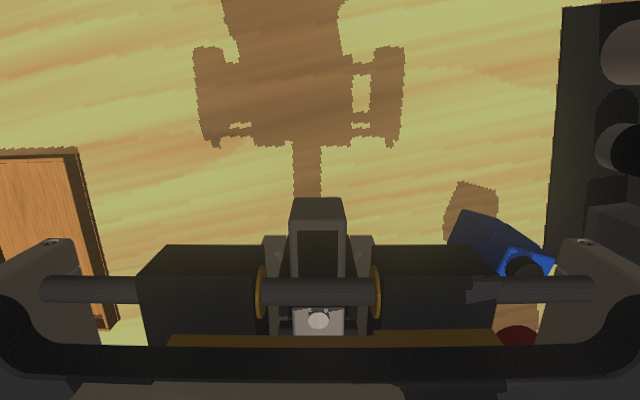

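View pics/s4.png

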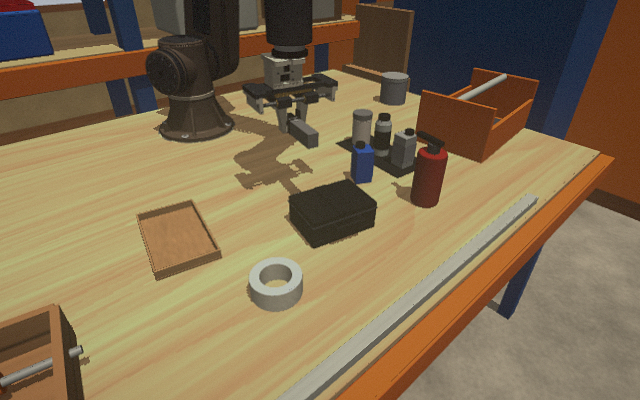

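The tester is out and held level-looking (wrist view 318,235; scene view 298,130). I'll check its pitch before placing it.

```bash
python3 - <<'E'
from h import *
p=np.array(robot.read_position()); print(p)
_,Ws=cloud("scene"); Ww=np.load("/tmp/w4.npz")["W"]
for nm,W in(("s",Ws),("w",Ww)):
    P=W.reshape(-1,3);P=P[~np.isnan(P).any(1)]; d=P[:,:2]-p[:2];u,w=d@e,d@n
    for lo in np.arange(-.035,.11,.01):
        s=(u>lo)&(u<lo+.01)&(abs(w)<.01)&(P[:,2]>.12)&(P[:,2]<.2)
        if s.sum()>4: print(nm,round(lo,3),s.sum(),np.round(np.percentile(P[s,2],[5,50,95]),4))
E
```

```text
[0.49789962 0.01396689 0.1491963 ]
s -0.025 8 [0.1777 0.1784 0.1791]
s -0.015 10 [0.1779 0.1783 0.1792]
s -0.005 16 [0.177  0.1783 0.1788]
s 0.005 15 [0.1771 0.1778 0.1783]
s 0.015 15 [0.1767 0.1774 0.179 ]
s 0.025 20 [0.1768 0.1776 0.1785]
s 0.035 16 [0.1765 0.1775 0.1783]
s 0.045 17 [0.1769 0.1774 0.1782]
s 0.055 19 [0.1764 0.1773 0.1785]
s 0.065 17 [0.1762 0.1772 0.1783]
s 0.075 16 [0.1767 0.1775 0.1782]
s 0.085 21 [0.1767 0.1775 0.1784]
s 0.095 134 [0.1469 0.1627 0.1768]
w -0.035 1404 [0.1518 0.1738 0.1805]
w -0.025 949 [0.1795 0.1807 0.1816]
w -0.015 860 [0.1796 0.1806 0.1817]
w -0.005 291 [0.1797 0.1806 0.1816]
w 0.005 26 [0.1802 0.1806 0.1812]
w 0.015 718 [0.1794 0.1803 0.1817]
w 0.025 439 [0.1791 0.18   0.1813]
```

```bash
python3 - <<'E'
from h import *
robot.servo_line([*TP,.15],Rd(79.5),speed=.22)
robot.servo_line([*TP,.03],speed=.12); robot.servo_line([*TP,.0095],speed=.03)
f0=np.array(robot.read_force())
for z in(.0085,.0075,.007):
    robot.servo_line([*TP,z],speed=.02); f=robot.read_force()[2]-f0[2]; print(z,robot.read_position()[2],round(f,2))
    if f>.6: break
robot.dwell(.15); robot.move_gripper(.55); robot.dwell(.1)
robot.servo_line([*TP,.2],speed=.2)
im,W=cloud("wrist"); save(im,"w5.png"); print(robot.read_t(),near(W,TP+.035*ex,.075,.03,.046), near(W,TP+.035*ex,.075,.05,.2))
E
```

```text
0.0085 0.008583754105742768 -0.43
0.0075 0.00746088551837272 -0.41
0.007 0.007002680967079591 -0.83
47.9333 (2684, array([ 505. , -294.3]), array([ 25.3, 128.3]), 80.1, array([ 505.3, -293.5]), 65.1, np.float64(37.7)) (43, array([ 470.2, -287.7]), array([55.3, 17.7]), 79.7, array([ 465.8, -286.9]), 28.0, np.float64(199.3))
```

View pics/w5.png

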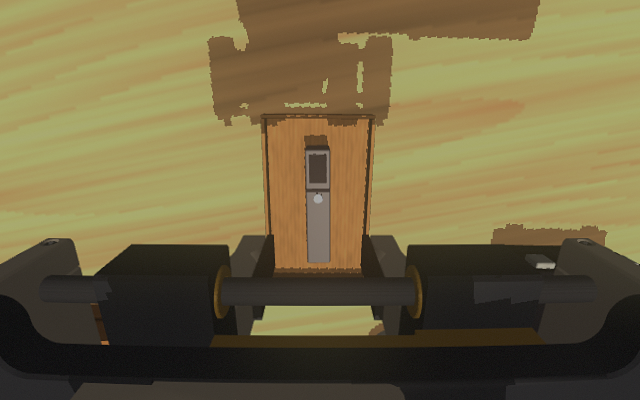

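Tester lies flat in the tray (317,205; top at 38 mm). I'll look once at the containers on the mat, then return them.

```bash
python3 - <<'E'
from h import *
robot.servo_line([*TP,.3],speed=.25)
for v,a in(([.41,.27,.38],265.3),([.63,.31,.38],85.3)):
    if robot.ik(v,Rd(a)) is not None: break
robot.goto(v,Rd(a)); im,W=cloud("wrist"); save(im,"w6.png"); print(a,robot.read_t(),np.round(robot.read_qpos()))
for nm,lo,hi in(("tin",.085,.098),("spray",.113,.128),("jar",.095,.107)): print(nm,np.round(OBJ[nm][4],4),near(W,OBJ[nm][4],.035,lo,hi))
E
```

```text
265.3 50.5667 [ 56.  -1.  -6.   0. -85.  29.]
tin [0.6072 0.3058] (749, array([598.7, 305.9]), array([43.3, 29.5]), 85.6, array([600. , 305.9]), 25.2, np.float64(92.4))
spray [0.5225 0.3128] (563, array([523.1, 312.1]), array([32.1, 30.8]), 84.5, array([523.7, 312.1]), 16.4, np.float64(120.4))
jar [0.4378 0.3198] (1366, array([437.5, 319.2]), array([55.7, 56.5]), 82.2, array([436.9, 319.6]), 29.0, np.float64(100.8))
```

```bash
python3 - <<'E'
from h import *
for nm in("tin","spray","jar"):
    o=OBJ[nm]; pick(o[4],o[1]+.003,MA,1.0 if nm!="tin" else .8); place(o[0],o[1]+.0008,o[2],o[3])
robot.servo_line([.5091,.0099,.3],speed=.25)
v=[.50,0,.38]; robot.goto(v,Rd(258))
im,W=cloud("wrist"); save(im,"w7.png"); print(robot.read_t())
for nm,xy,r,lo,hi in(("tin",(.585,.058),.035,.08,.094),("jar",(.507,.013),.035,.09,.104),("spraycap",(.562,-.052),.025,.11,.124)):
    print(nm,near(W,xy,r,lo,hi))
im,W=cloud("scene"); save(im,"s7.png")
E
```

```text
pick t 54.9 w 43.9 mm f 30.0 after 43.9 [ 1. -0. -4.]
placed t 59.3
pick t 63.9 w 45.9 mm f 30.0 after 45.4 [ 0.2 -0.7 -2.9]
placed t 69.0
pick t 73.6 w 57.4 mm f 30.0 after 57.2 [ 0.5  1.4 -2.7]
placed t 78.5
79.45
tin (801, array([586. ,  54.3]), array([44.1, 44.5]), 85.7, array([586. ,  54.6]), 29.6, np.float64(89.6))
jar (1284, array([509.1,   9.2]), array([56.6, 55.5]), 76.9, array([508.4,   9.6]), 28.8, np.float64(97.8))
spraycap (533, array([565.2, -56.1]), array([31.8, 31.9]), 33.6, array([565.1, -55.9]), 16.4, np.float64(117.7))
```

View pics/s7.png

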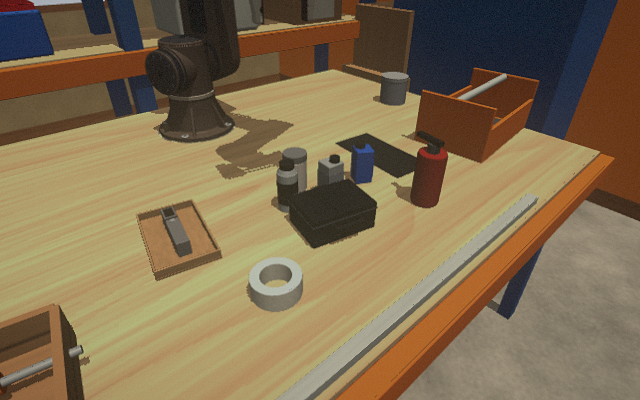

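All containers are upright within about 1.5 mm of their starting spots (290,175 region), the tester lies in the tray (177,230), and the extinguisher and tape look untouched. Handing in.

```bash
python3 -c "
from rig import robot
print(robot.job_done())"
```

```text
the job is handed in; nothing more can be done
None
```

The job is handed in at about 79 s: the tester lies flat in the lot tray, the spray can, tin and jar stand upright within about 1.5 mm of where they started, and the extinguisher and tape roll were left alone.

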